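Load the rotary battery charging stand

ROBOT

A 6-joint arm with a two-finger parallel gripper is mounted at the origin on the work surface. World frame = base frame: x ahead of the robot, y to its left, z up, the work surface at z = 0. Lengths are in m, angles in degrees, forces in N, time in s.
With the tool pointing down it reaches from about 0.25 to 0.725 m from the base axis. Payload 9.7 kg.
Tool frame: the origin (TCP) lies on the centre line of the jaws, within the pads' length; the fingertips stand 22 mm ahead of it and the grasp point (between the pads) lies 3 mm ahead of it; z points along the fingers, y is the direction in which the jaws open and shut (so a half turn about z gives the same grasp; the last joint's range is limited). The gripper opens to 85 mm and grips with 20 to 120 N. Pads are 22 mm wide; open, the fingers measure 114 mm over their backs; the gripper's body (76 mm by 85 mm) begins 54 mm behind the grasp point. The pads swing forward as they close: fully open they stand 13 mm farther back than shut.
Start: joints at [-64.229, 4.979, 10.078, 95.1, 0, 90], TCP at [0.239, -0.495, 0.253] pointing down, gripper open.
Joint ranges: [-179.16, 179.16], [-48.56, 103.87], [-65.8, 70.77], [-126.05, 130.52], [-82.76, 87.17], [-180, 180]. Speed limits (degrees/s): [127.2, 127.2, 147.25, 180, 180, 180].

INTERFACE

Orientations are given as [roll, pitch, yaw] about the fixed x, y, z axes, in that order (R = Rz(yaw) Ry(pitch) Rx(roll)).
In Python, from workcell import monitor, eyes, job gives the robot as it stands. The module is installed in compiled form; this text tells all that it offers.
- The arm moves only by the tool drive_tool, never from a script. Its argument "plan" is a list of rows, each a list of 3 entries, a list of its own where there are three numbers: the opening, from 0 (shut) to 1 (fully open), then the shift along the world's x, y, z in m, then the turn about the world's z in degrees. In form: [[gripper, [x, y, z], yaw], ...]. A call has 1 to 10 rows; each row shifts and turns the commanded pose from where the row before left it; what a row does not reach is not made up. A row lasts 1/8 s, in which the tool goes at most 62.5 mm and 10.7 degrees, less where a joint would pass 70% of its speed; a pose out of reach is approached as far as the arm can. A call is refused whole if a number of a shift passes 0.0625 or a number of a turn 10.7, either way. A call with a gripper value outside its range is refused whole. The fingers move at their own pace and stop on an object; "grip_force" is the grip in N (left out, the last holds). Time passes only in rows, so rows that do not move let the fingers close. It gives the time, the measured TCP pose, the force and the opening at its end, in the units of the state.
- monitor.get_obs(): the state, without advancing time (a new reading comes with each control period).
- eyes.camera(name): name is "scene" or "top"; returns (picture, depth): 480x640x3 uint8, red, green, blue; 480x640 float32, m along the optical axis (not along the pixel's ray), 0 where there is no reading.
- eyes.camera_params(name): a dict with "fx", "fy", "cx", "cy" (pixels), "dist_coeffs" ([k1, k2, p1, p2, k3] as OpenCV has them; the pictures are not rectified), "extrinsics" (4x4, takes a point from world to camera coordinates). Camera axes: x right, y down, z forward; pixel columns grow to the right and rows downward; lengths in m; the calibration is good to about 2 mm. A picture is of the moment at which its call begins. camera_params takes no time and is no camera call.
- job.job_done(): hands the job in, once; it reports no verdict.
The state is a dict: "time": time; "q": joint angles; "qd": joint speeds; "joint_efforts": joint torques, N m; "ee_pos": TCP position; "tcp_rot": TCP orientation; "wrist_force": force on the tool from outside, world axes, zero at the start; "torque": the same for the moment, N m; "opening": finger opening in m.
Only numpy, scipy, OpenCV 4.12 (cv2) and the standard library are available. Lean on these libraries where they do the work, as an engineer would, in place of code of your own. Each camera call takes 0.05 s, during which the arm holds its last target.

TASK

Put every battery pack that lies on the bench on the rotary charging stand, each on the dock of its own colour, lying flat on the ramp between the rails with its brass contacts down at the outer lip. Twist the bar on the hub to click the turntable round, as only the dock at the front is clear of the cover, and finish with the white blank panel clicked in at the front to close the stand. Leave the other things on the bench where they are.

Things in the scene. Friction and masses are not known exactly. Their poses are not given: they have to be found in the camera images.
- stand: fixed charging stand; origin on the bench under the turntable's axis; its front is -x (orange diamond 165 mm out). Clear cover, 102 to 105 mm above the bench: wings at |y| 75 to 150, x -120 to 150 mm; rear part x 20 to 150 mm; 10 mm legs at x -115 and 145, y +-145 mm. Only the notch |y| < 75 mm before and around the hub is open above, so docks are loaded at the front
- turntable (a joint): rad, positive counter-clockwise from above, endless, 0 at the start (white panel at the front). Clicks into rest every 72 degrees (1.257 rad); released within 0.5 rad of a rest it swings in, to 0.02 rad; takes 0.25 N m. Counter-clockwise from the panel come the red, yellow, green, blue docks, 72 degrees apart: -72 x 1, 2, 3, 4 degrees brings each to the front. Disc radius 146, top 22 mm high
- hub_grip (a point): middle of the black bar on top of the hub, on the turntable's axis, 172 mm above the bench, with the turntable's axes (z up). The bar is 60 mm long (x), 14 mm wide (y), from 148 to 182 mm above the bench, on an 18 mm post. Pinch it across y from above and twist, about 1.3 rad a grasp, then regrip
- panel (a point): point on the disc 130 mm from the axis at the inner face of the upright white blank panel (90 mm wide, 60 mm high, 6 mm thick, standing on the disc's rim)
- front_mark (a point): point of the stand 130 mm in front of the axis; panel coincides with it horizontally when the panel is at the front
- dock_red (a point): red dock on the turntable, 95 mm from its axis: a ramp sloping down outwards by 0.22 rad. Origin mid-ramp on its face, 36 mm above the bench; z square to the ramp, -x outwards downhill (to the robot when at the front). Rails 8 mm high, 54 mm apart; lip 14 mm high at the low end, inner face x = -40 mm; upper end open. A docked pack has this frame's axes, its origin at x 0 to -2, y 0, z 0 mm
- dock_yellow (a point): yellow dock on the turntable, 95 mm from its axis: a ramp sloping down outwards by 0.22 rad. Origin mid-ramp on its face, 36 mm above the bench; z square to the ramp, -x outwards downhill (to the robot when at the front). Rails 8 mm high, 54 mm apart; lip 14 mm high at the low end, inner face x = -40 mm; upper end open. A docked pack has this frame's axes, its origin at x 0 to -2, y 0, z 0 mm
- dock_green (a point): green dock on the turntable, 95 mm from its axis: a ramp sloping down outwards by 0.22 rad. Origin mid-ramp on its face, 36 mm above the bench; z square to the ramp, -x outwards downhill (to the robot when at the front). Rails 8 mm high, 54 mm apart; lip 14 mm high at the low end, inner face x = -40 mm; upper end open. A docked pack has this frame's axes, its origin at x 0 to -2, y 0, z 0 mm
- dock_blue (a point): blue dock on the turntable, 95 mm from its axis: a ramp sloping down outwards by 0.22 rad. Origin mid-ramp on its face, 36 mm above the bench; z square to the ramp, -x outwards downhill (to the robot when at the front). Rails 8 mm high, 54 mm apart; lip 14 mm high at the low end, inner face x = -40 mm; upper end open. A docked pack has this frame's axes, its origin at x 0 to -2, y 0, z 0 mm
- pack_red: black battery pack with a red top and band, 76 (x) by 46 (y) by 44 (z) mm, about 0.32 kg, loose, lying flat on the bench; origin in the middle of its underside. The end with the brass contacts is -x. May be absent
- contacts_red (a point): the brass contacts on the -x end of the red pack, 38 mm from its middle, 13 mm above its underside
- pack_yellow: black battery pack with a yellow top and band, 76 (x) by 46 (y) by 44 (z) mm, about 0.32 kg, loose, lying flat on the bench; origin in the middle of its underside. The end with the brass contacts is -x. May be absent
- contacts_yellow (a point): the brass contacts on the -x end of the yellow pack, 38 mm from its middle, 13 mm above its underside
- pack_green: black battery pack with a green top and band, 76 (x) by 46 (y) by 44 (z) mm, about 0.32 kg, loose, lying flat on the bench; origin in the middle of its underside. The end with the brass contacts is -x. May be absent
- contacts_green (a point): the brass contacts on the -x end of the green pack, 38 mm from its middle, 13 mm above its underside
- pack_blue: black battery pack with a blue top and band, 76 (x) by 46 (y) by 44 (z) mm, about 0.32 kg, loose, lying flat on the bench; origin in the middle of its underside. The end with the brass contacts is -x. May be absent
- contacts_blue (a point): the brass contacts on the -x end of the blue pack, 38 mm from its middle, 13 mm above its underside
- bowl: white ceramic bowl of nuts, 116 mm across, 50 mm high, bystander, origin under its middle
- torch: green plastic torch lying along its x, 155 mm long, 48 mm across, bystander
- post_brush: stainless post brush lying along its x, 125 mm long, 34 mm across, bystander
- screwdriver: screwdriver lying on the bench, bystander
- screw_jar: glass jar with a red cap, 64 mm across, 75 mm high, bystander
Not all that is in view belongs to the job. What is shaped like the pack_yellow but purple is not meant.

How it is judged:
By the outcome, as a careful person would: the job done as asked, in the order asked, and still so for the second after the job is handed in, with the robot touching nothing.
Of pack_red, pack_yellow, pack_green, pack_blue only 2 to 4 are there at a start; the rules pass over those that are not, and their reading is None.
At some moment in a run one of pack_red, pack_yellow, pack_green, pack_blue may be knocked a few centimetres aside while the robot is not near it.
It also fails if it takes over 210 s, if anything falls off the work surface, if the arm or the gripper's body presses on something with over 40 N, if the wrist force passes 120 N, or if a joint passes its speed limit or range.

## Working session

There is one attempt and no reset: what is moved stays moved. The work goes in short steps, Python scripts to look and compute and a tool call to move; the robot and the scene stay as the last step left them, time stands still between calls to the robot, and variables do not carry over. Pictures are saved under pics/ and viewed, and the job is handed in when it is done.

Besides the shell and the picture viewer there is one more tool, called after "Emit:" as name(argument=value, ...), one argument or row to a line, values as JSON. drive_tool: Moves the arm, as the interface text tells. Its arguments: {"type":"object","properties":{"plan":{"type":"array","items":{"type":"array"}},"grip_force":{"type":"number"}},"required":["plan"]}

```bash
mkdir -p pics
cat > h.py <<'E'
import numpy as np,cv2
from workcell import monitor,eyes,job
def snap(n,tag):
    im,d=eyes.camera(n); cv2.imwrite(f'pics/{tag}.png',im[:,:,::-1]); np.save(f'pics/{tag}.npy',d); return im,d
def par(n):
    p=eyes.camera_params(n);K=np.array([[p['fx'],0,p['cx']],[0,p['fy'],p['cy']],[0,0,1]]);return K,np.array(p['dist_coeffs'],float),np.array(p['extrinsics'])
def ray(n,uv,z):
    K,D,T=par(n);u=cv2.undistortPoints(np.array(uv,float).reshape(-1,1,2),K,D)[:,0]
    R,t=T[:3,:3],T[:3,3];c=-R.T@t;d=np.c_[u,np.ones(len(u))]@R
    return c+d*((z-c[2])/d[:,2])[:,None]
def proj(n,P):
    K,D,T=par(n);return cv2.projectPoints(np.array(P,float).reshape(-1,3),cv2.Rodrigues(T[:3,:3])[0],T[:3,3],K,D)[0][:,0]
E
python3 - <<'E'
from h import *
for n in('scene','top'):
    snap(n,n+'0'); K,D,T=par(n); print(n,K[0,0],-T[:3,:3].T@T[:3,3],T[2,:3])
print(monitor.get_obs())
E
```

```text
scene 610.6152143630353 [ 1.33598702 -0.46284843  1.53343349] [-0.48041191  0.24718727 -0.84148847]
top 585.5084873878334 [ 0.34026827 -0.0456416   1.61615808] [ 0.12728442 -0.00374893 -0.99185917]
{'time': 0.1, 'q': array([-6.42283773e+01,  5.01042964e+00,  1.00398240e+01,  9.51002863e+01,
        5.57690367e-04,  9.00003608e+01]), 'qd': array([ 0.09419026, -0.09544654,  0.11347864, -0.1348702 ,  0.01661667,
        0.03054249]), 'joint_efforts': array([-4.17349693e-04, -5.21561587e+01,  4.65653980e+01,  1.60639366e-02,
        1.98984701e-06, -1.56647133e-06]), 'ee_pos': array([ 0.23905766, -0.49513433,  0.25263758]), 'tcp_rot': array([-1.79929108e+02, -5.57243506e-04,  2.57712612e+01]), 'wrist_force': array([ 0.35645048, -0.20083827, -0.65393241]), 'torque': array([-0.04182884, -0.02815851, -0.02858795]), 'opening': 0.08521279514903406}
```

View pics/top0.png

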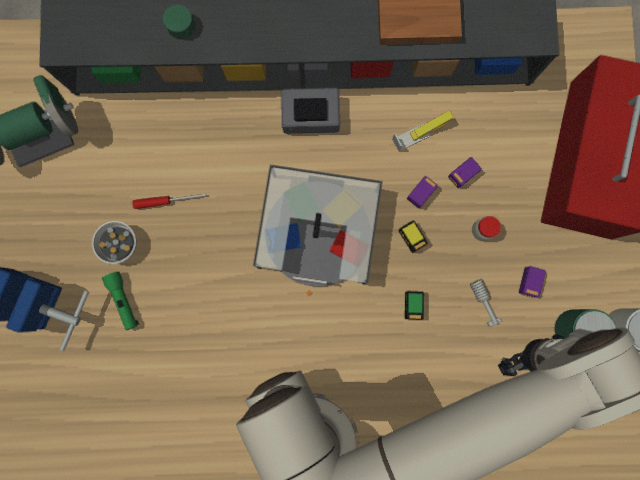

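View pics/scene0.png

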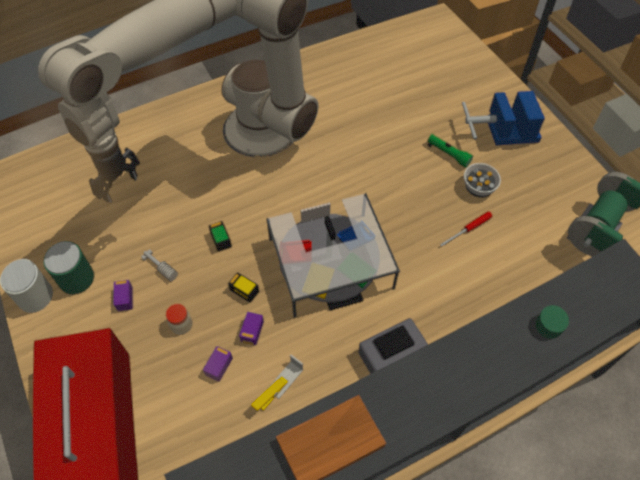

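Top view candidates:
- **Packs:** yellow (413,236) and green (415,305).
- **Look-alikes:** purple packs (422,192), (465,173), (533,281); yellow knife (430,128); green torch (120,300); red jar cap (489,228).

No red or blue pack is visible so far. I'll check this choice in a close crop.

Run:
```python
from h import *
a=cv2.imread('pics/top0.png');b=cv2.imread('pics/scene0.png')
c=np.hstack([cv2.resize(a[150:330,370:470],None,fx=3,fy=3,interpolation=2),cv2.resize(a[150:300,250:390],(448,540),interpolation=2)])
cv2.imwrite('pics/crop0.png',c)
c=np.hstack([cv2.resize(b[200:320,190:290],None,fx=3.5,fy=3.5,interpolation=2),cv2.resize(b[190:320,260:400],(430,420),interpolation=2)]);cv2.imwrite('pics/crop1.png',c)
print(ray('top',[(309,293)],0), ray('top',[(317,225)],.182))
hsv=cv2.cvtColor(a,cv2.COLOR_BGR2HSV)
for n,lo,hi,roi in(('y',(22,120,80),(35,255,255),(390,215,440,260)),('g',(50,100,40),(85,255,255),(390,280,440,330))):
    m=cv2.inRange(hsv,lo,hi);k=np.zeros_like(m);k[roi[1]:roi[3],roi[0]:roi[2]]=1;m*=k
    cs=max(cv2.findContours(m,0,1)[0],key=cv2.contourArea);r=cv2.minAreaRect(cs);bx=cv2.boxPoints(r);print(n,r)
    P=ray('top',bx,.044);print(P.mean(0),np.linalg.norm(P[1]-P[0]),np.linalg.norm(P[2]-P[1]),P)
# orange diamond + stand corners
m=cv2.inRange(hsv[285:302,300:320],(5,150,100),(18,255,255));ys,xs=np.nonzero(m);print(len(xs));print(ray('top',[(xs.mean()+300,ys.mean()+285)],0)) if len(xs) else 0
```

```text
[[ 0.39305071 -0.00372671  0.        ]] [[ 0.55419458 -0.03173471  0.182     ]]
y ((412.53216552734375, 233.3647918701172), (19.129558563232422, 14.412680625915527), 58.392494201660156)
[ 0.54562692 -0.28835271  0.044     ] 0.03944849356956987 0.05168173390758587 [[ 0.5582494  -0.25874321  0.044     ]
 [ 0.57811832 -0.29282267  0.044     ]
 [ 0.53293644 -0.31791449  0.044     ]
 [ 0.51320354 -0.28393046  0.044     ]]
g ((415.0, 303.0), (20.0, 14.0), 90.0)
[ 0.35846258 -0.28664853  0.044     ] 0.037297393589831036 0.05288326618728103 [[ 0.38530761 -0.26921256  0.044     ]
 [ 0.38445268 -0.30650015  0.044     ]
 [ 0.33162866 -0.30399762  0.044     ]
 [ 0.33246137 -0.26688379  0.044     ]]
16
[[ 0.3934178 -0.0027038  0.       ]]
```

View pics/crop0.png

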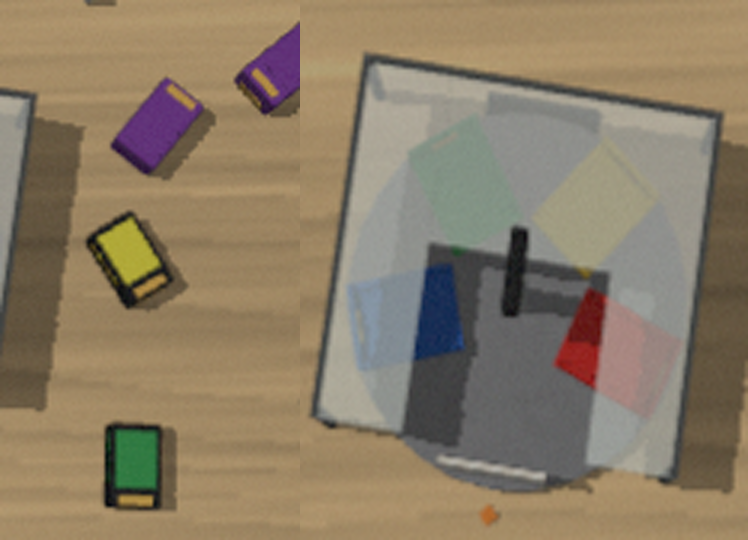

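View pics/crop1.png

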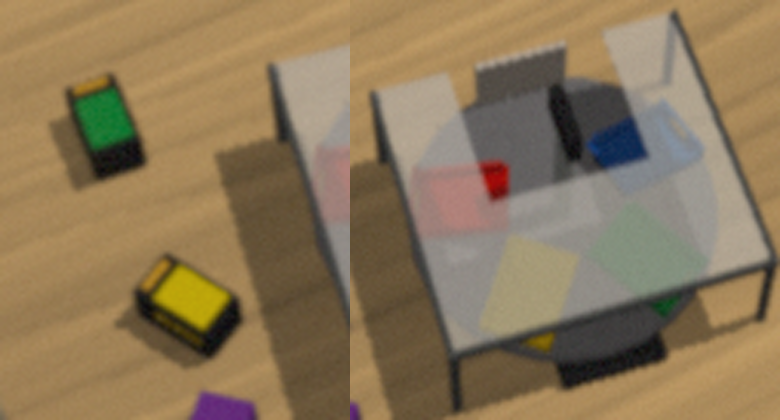

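```bash
cat >> h.py <<'E'
def cloud(n,d):
    K,D,T=par(n);v,u=np.mgrid[:480,:640];q=cv2.undistortPoints(np.c_[u.ravel(),v.ravel()].astype(float).reshape(-1,1,2),K,D)[:,0]
    z=d.ravel().astype(float);c=np.c_[q*z[:,None],z];W=(c-T[:3,3])@T[:3,:3];W[z==0]=9;return W.reshape(480,640,3)
def rect(W,m):
    P=(W[m][:,:2]*1000).astype(np.float32);(c,s,a)=cv2.minAreaRect(P);b=cv2.boxPoints((c,s,a))
    e0,e1=b[1]-b[0],b[2]-b[1];L=e0 if np.linalg.norm(e0)>np.linalg.norm(e1) else e1
    return np.array(c)/1000,np.array(s),np.degrees(np.arctan2(L[1],L[0])),len(P)
def packs(tag,im,W,centers):
    # black+coloured top: height 35..50 mm
    for n,c in centers.items():
        m=(abs(W[...,2]-.044)<.007)&(np.hypot(W[...,0]-c[0],W[...,1]-c[1])<.065)
        m=cv2.morphologyEx(m.astype(np.uint8),cv2.MORPH_OPEN,np.ones((3,3)))>0
        print(tag,n,rect(W,m),W[m].mean(0).round(4))
E
python3 - <<'E'
from h import *
for n in('top','scene'):
    im=cv2.imread(f'pics/{n}0.png');W=cloud(n,np.load(f'pics/{n}0.npy'))
    packs(n,im,W,{'y':(.541,-.291),'g':(.352,-.287)})
    A=(np.hypot(W[...,0]-.554,W[...,1]+.032)<.05)
    m=A&(W[...,2]>.172)&(W[...,2]<.2);print('bar',rect(W,m),W[m].mean(0))
    m=(np.hypot(W[...,0]-.554,W[...,1]+.032)<.22)&(abs(W[...,2]-.1035)<.006);print('cover',rect(W,m))
    m=(np.hypot(W[...,0]-.426,W[...,1]+.008)<.06)&(abs(W[...,2]-.082)<.006);print('panel',rect(W,m))
E
```

```text
top y (array([ 0.54104425, -0.29167892]), array([75.25029755, 47.31150818]), np.float32(29.706158), 420) [ 0.5413 -0.2908  0.0443]
top g (array([ 0.35380725, -0.28590536]), array([45.7562027 , 74.38342285]), np.float32(-2.6486268), 433) [ 0.3544 -0.2867  0.0446]
bar (array([ 0.55575482, -0.03157735]), array([13.89072227, 58.73974228]), np.float32(-10.044344), 135) [ 0.55622853 -0.03183756  0.18181005]
cover (array([ 0.57289313, -0.03445699]), array([300.70153809, 272.08166504]), np.float32(80.041374), 7601)
panel (array([ 0.42612482, -0.00791835]), array([88.17736816,  6.19827271]), np.float32(80.22347), 76)
scene y (array([ 0.54124152, -0.29239093]), array([80.82261658, 48.57468414]), np.float32(29.905815), 357) [ 0.5424 -0.2927  0.0451]
scene g (array([ 0.35568442, -0.28725528]), array([42.20477295, 73.35459137]), np.float32(-4.411184), 205) [ 0.3583 -0.2874  0.046 ]
bar (array([ 0.55637463, -0.03196054]), array([14.24730873, 62.95946503]), np.float32(-10.863046), 124) [ 0.55780037 -0.03275256  0.18178561]
cover (array([ 0.56974878, -0.03247279]), array([303.02392578, 277.32629395]), np.float32(80.09365), 5589)
panel (array([ 0.42507596, -0.00667867]), array([88.63926697, 12.38488388]), np.float32(80.60087), 92)
```

Emit:
drive_tool(
  plan=[
    [1, [0.0318, 0.0463, 0], -3.6],
    [1, [0.0318, 0.0463, 0], -3.6],
    [1, [0.0318, 0.0463, 0], -3.6],
    [1, [0.0318, 0.0463, 0], -3.6],
    [1, [0.0318, 0.0463, 0], -3.6],
    [1, [0.0318, 0.0463, 0], -3.6],
    [1, [0.0318, 0.0463, 0], -3.6],
    [1, [0.0318, 0.0463, 0], -3.6],
    [1, [0.0318, 0.0463, 0], -3.6],
    [1, [0.0314, 0.0467, 0], -3.4],
  ],
  grip_force=40,
)

```text
time: 1.35
ee_pos: [0.5535, -0.0609, 0.253]
tcp_rot: [-178.6, 0.1, -7.0]
wrist_force: [0.5, -0.5, 0.6]
opening: 0.0855
```

Emit:
drive_tool(
  plan=[
    [1, [0, 0, 0], 0],
    [1, [0, 0, 0], 0],
    [1, [0, 0, 0], 0],
  ],
)

```text
time: 1.72
ee_pos: [0.552, -0.0646, 0.2535]
tcp_rot: [-178.7, 0.0, -7.3]
wrist_force: [-0.7, -0.5, -0.0]
opening: 0.0857
```

Emit:
drive_tool(
  plan=[
    [1, [0.0025, 0.0165, 0], -1.3],
    [1, [0.0022, 0.0164, 0], -1.4],
    [1, [0, 0, -0.025], 0],
    [1, [0, 0, -0.025], 0],
    [1, [0, 0, 0], 0],
    [1, [0, 0, 0], 0],
  ],
)

```text
time: 2.48
ee_pos: [0.5539, -0.0598, 0.2044]
tcp_rot: [-177.4, -0.0, -7.3]
wrist_force: [0.1, 0.2, 0.5]
opening: 0.0853
```

Run:
```python
from h import *
o=monitor.get_obs();print(o['q'],o['qd'],o['tcp_rot'],o['ee_pos'])
snap('top','top1');snap('scene','scene1')
```

```text
[ -7.38715106   5.17008589   4.83167917  89.6493304    2.59890605
 179.94270376] [ 0.18138094 -0.25293677  0.70180323 -0.00245343 -0.00245391  0.07349754] [-1.77401107e+02 -1.48609144e-02 -7.32991374e+00] [ 0.55385823 -0.05978207  0.20439657]
```

Emit:
drive_tool(
  plan=[
    [1, [0, 0, 0.03], 10.7],
    [1, [0, 0, 0], 10.7],
    [1, [0, 0, 0], 10.7],
    [1, [0, 0, 0], 10.7],
    [1, [0, 0, 0], 10.7],
    [1, [0, 0, 0], 10.7],
    [1, [0, 0, 0], 10.7],
    [1, [0, 0, 0], 10.7],
    [1, [0, 0, 0], 10.7],
    [1, [0, 0, 0], 10.7],
  ],
)

```text
time: 3.82
ee_pos: [0.554, -0.0597, 0.2343]
tcp_rot: [-177.5, 0.1, 100.0]
wrist_force: [1.0, 0.0, -0.5]
opening: 0.0856
```

Emit:
drive_tool(
  plan=[
    [1, [0.0005, 0.005, 0], 10.7],
    [1, [0.0005, 0.005, 0], 10.7],
    [1, [0.0005, 0.005, 0], 10.7],
    [1, [0.0005, 0.005, 0], 10.7],
    [1, [0.0005, 0.005, 0], 10.7],
    [1, [0, 0, 0], 10],
    [1, [0, 0, 0], 0],
    [1, [0, 0, 0], 0],
  ],
)

```text
time: 4.82
ee_pos: [0.5563, -0.0347, 0.2338]
tcp_rot: [-177.4, 0.1, 163.0]
wrist_force: [1.2, 0.8, 0.5]
opening: 0.0854
```

Run:
```python
from h import *
o=monitor.get_obs();print(o['q'],o['tcp_rot'],o['ee_pos'])
```

```text
[-2.3864577   6.16759166  9.15846127 93.56092147 -2.51348682 14.67022292] [-1.77424118e+02  8.48592372e-02  1.62957733e+02] [ 0.55633067 -0.0347292   0.23376175]
```

View pics/top1.png

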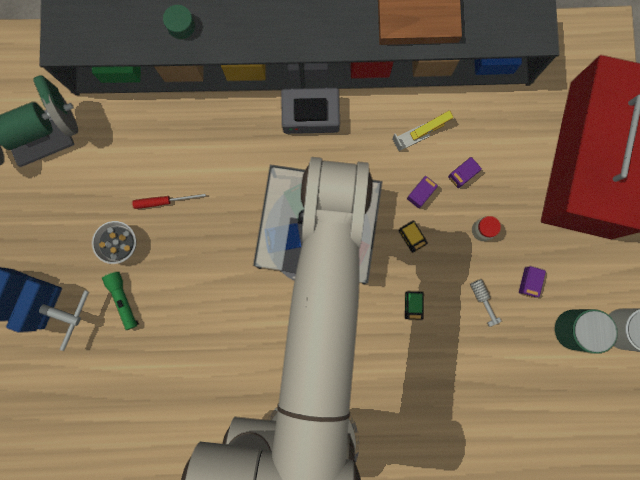

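View pics/scene1.png

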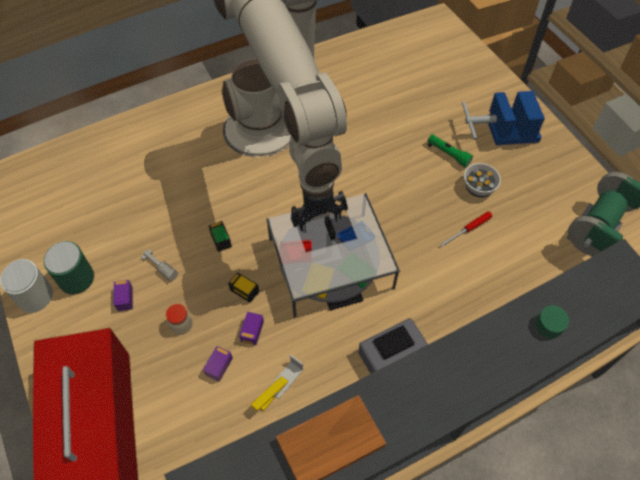

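Emit:
drive_tool(
  plan=[
    [1, [0.0004, 0.0028, 0], 7],
    [1, [0, 0, -0.02], 0],
    [1, [0, 0, -0.02], 0],
    [1, [0, 0, -0.019], 0],
    [1, [0, 0, 0], 0],
    [1, [0, 0, 0], 0],
  ],
)

```text
time: 5.58
ee_pos: [0.5568, -0.032, 0.1752]
tcp_rot: [-177.4, 0.1, 170.1]
wrist_force: [1.0, 0.9, 0.6]
opening: 0.0855
```

Emit:
drive_tool(
  plan=[
    [0, [0, 0, 0], 0],
    [0, [0, 0, 0], 0],
    [0, [0, 0, 0], 0],
    [0, [0, 0, 0], 0],
    [0, [0, 0, 0], 0],
    [0, [0, 0, 0], 0],
  ],
)

```text
time: 6.32
ee_pos: [0.5566, -0.0318, 0.1745]
tcp_rot: [-177.4, 0.1, 170.2]
wrist_force: [-0.3, -0.5, 3.3]
opening: 0.0143
```

Emit:
drive_tool(
  plan=[
    [0, [0, 0, 0], 4],
    [0, [0, 0, 0], 8],
    [0, [0, 0, 0], 8],
    [0, [0, 0, 0], 8],
    [0, [0, 0, 0], 8],
    [0, [0, 0, 0], 8],
    [0, [0, 0, 0], 8],
    [0, [0, 0, 0], 8],
    [0, [0, 0, 0], 8],
    [0, [0, 0, 0], 4],
  ],
)

```text
time: 7.58
ee_pos: [0.5567, -0.0324, 0.1745]
tcp_rot: [-177.4, 0.0, -117.7]
wrist_force: [1.9, -3.8, 3.3]
opening: 0.0139
```

Emit:
drive_tool(
  plan=[
    [0, [0, 0, 0], 0],
    [0, [0, 0, 0], 0],
    [1, [0, 0, 0], 0],
    [1, [0, 0, 0], 0],
    [1, [0, 0, 0], 0],
    [1, [0, 0, 0], 0],
  ],
)

```text
time: 8.32
ee_pos: [0.5565, -0.0318, 0.1742]
tcp_rot: [-177.4, 0.0, -117.8]
wrist_force: [-0.4, 0.2, 0.5]
opening: 0.0846
```

Emit:
drive_tool(
  plan=[
    [0, [0, 0, 0], 0],
    [0, [0, 0, 0], 0],
    [0, [0, 0, 0], 0],
    [0, [0, 0, 0], 0],
    [0, [0, 0, 0], 0],
    [0, [0, 0, 0], 0],
  ],
)

```text
time: 9.07
ee_pos: [0.5569, -0.0321, 0.1745]
tcp_rot: [-177.4, 0.1, -117.8]
wrist_force: [4.0, -2.2, 0.7]
opening: 0.0136
```

Emit:
drive_tool(
  plan=[
    [0, [0, 0, 0], 4],
    [0, [0, 0, 0], 8],
    [0, [0, 0, 0], 8],
    [0, [0, 0, 0], 8],
    [0, [0, 0, 0], 8],
    [0, [0, 0, 0], 8],
    [0, [0, 0, 0], 8],
    [0, [0, 0, 0], 8],
    [0, [0, 0, 0], 8],
    [0, [0, 0, 0], 4],
  ],
)

```text
time: 10.32
ee_pos: [0.557, -0.0322, 0.1744]
tcp_rot: [-177.4, -0.0, -45.6]
wrist_force: [6.0, -2.3, 1.4]
opening: 0.0141
```

Emit:
drive_tool(
  plan=[
    [0, [0, 0, 0], 0],
    [0, [0, 0, 0], 0],
    [1, [0, 0, 0], 0],
    [1, [0, 0, 0], 0],
    [1, [0, 0, 0], 0],
    [1, [0, 0, 0], 0],
    [1, [0, 0, 0.05], 0],
    [1, [0, 0, 0.05], 0],
  ],
)

```text
time: 11.32
ee_pos: [0.5561, -0.0319, 0.2751]
tcp_rot: [-177.5, 0.1, -45.8]
wrist_force: [1.3, 0.5, 0.3]
opening: 0.0852
```

Run:
```python
from h import *
o=monitor.get_obs();print(o['q'],o['tcp_rot'],o['ee_pos'])
```

```text
[  -4.20825102    4.89140857   12.39655738   95.88626909    1.9690725
 -138.35474042] [-1.77452969e+02  9.81171198e-02 -4.58235069e+01] [ 0.55612495 -0.03185866  0.27514179]
```

Run:
```python
from h import *
for n in('top','scene'):
    im,d=snap(n,n+'2');W=cloud(n,d)
    packs(n,im,W,{'y':(.541,-.291),'g':(.354,-.2866)})
```

```text
top y (array([ 0.54079077, -0.29158282]), array([75.8325119 , 46.24837875]), np.float32(30.198126), 393) [ 0.539  -0.2923  0.0441]
top g (array([ 0.35460406, -0.28600113]), array([45.45795059, 72.90336609]), np.float32(-3.685169), 446) [ 0.3546 -0.2864  0.0445]
scene y (array([ 0.54066083, -0.29373529]), array([78.97988129, 47.25094986]), np.float32(30.139824), 334) [ 0.5415 -0.2932  0.0453]
scene g (array([ 0.35408871, -0.28685178]), array([44.10317612, 77.29812622]), np.float32(-4.333302), 226) [ 0.3551 -0.2886  0.0451]
```

Emit:
drive_tool(
  plan=[
    [1, [-0.0202, -0.0255, 0], -10.5],
    [1, [-0.0202, -0.0255, 0], -10.5],
    [1, [-0.0202, -0.0255, 0], -10.5],
    [1, [-0.0202, -0.0255, 0], -10.5],
    [1, [-0.0202, -0.0255, 0], -10.5],
    [1, [-0.0202, -0.0255, 0], -10.5],
    [1, [-0.0202, -0.0255, 0], -10.5],
    [1, [-0.0202, -0.0255, 0], -10.5],
    [1, [-0.0202, -0.0255, 0], -10.5],
    [1, [-0.0202, -0.0255, 0], -10.5],
  ],
)

```text
time: 12.68
ee_pos: [0.3538, -0.2876, 0.274]
tcp_rot: [-177.4, 0.0, -151.2]
wrist_force: [-0.6, -0.5, 1.1]
opening: 0.0854
```

Emit:
drive_tool(
  plan=[
    [1, [0, 0, -0.02], -10.5],
    [1, [0, 0, -0.02], -10.5],
    [1, [0, 0, -0.02], -10.5],
    [1, [0, 0, -0.02], 0],
    [1, [0, 0, 0], 0],
    [1, [0, 0, 0], 0],
  ],
)

```text
time: 13.42
ee_pos: [0.3547, -0.287, 0.1949]
tcp_rot: [-177.4, 0.1, 177.7]
wrist_force: [-0.0, -0.3, 1.1]
opening: 0.0853
```

Run:
```python
from h import *
o=monitor.get_obs();print(o['q'],o['tcp_rot'],o['ee_pos'])
for n in('top','scene'):
    im,d=snap(n,n+'3');W=cloud(n,d)
    A=(np.hypot(W[...,0]-.5565,W[...,1]+.0318)<.05)
    m=A&(W[...,2]>.172)&(W[...,2]<.2);print('bar',rect(W,m))
    packs(n,im,W,{'y':(.541,-.291),'g':(.354,-.2866)})
```

```text
[-37.77499657 -10.19274433 -11.0377858   87.58163656  -2.08206744
 -35.49782787] [-1.77391550e+02  7.24628173e-02  1.77695890e+02] [ 0.35466903 -0.2869502   0.1949418 ]
bar (array([ 0.5556911 , -0.03147007]), array([12.89280128, 58.40388489]), np.float32(-46.504868), 133)
top y (array([ 0.54027045, -0.29094144]), array([75.63796997, 46.57277679]), np.float32(28.705261), 371) [ 0.5404 -0.2893  0.0444]
top g (array([ 0.38389203, -0.27906931]), array([24.89848328, 13.34390163]), np.float32(89.08477), 52) [ 0.3848 -0.2778  0.0437]
bar (array([ 0.55625146, -0.03215964]), array([14.16184425, 64.74825287]), np.float32(-45.18638), 117)
scene y (array([ 0.54219482, -0.29329199]), array([77.81138611, 44.6064949 ]), np.float32(27.441765), 304) [ 0.5447 -0.2941  0.0454]
scene g (array([ 0.3553262 , -0.28712225]), array([43.8243103 , 76.37146759]), np.float32(-2.8034256), 185) [ 0.3578 -0.2894  0.0455]
```

View pics/top3.png

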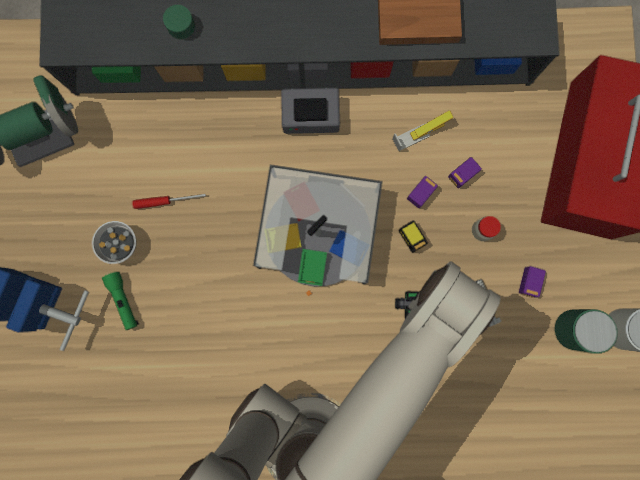

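View pics/scene3.png

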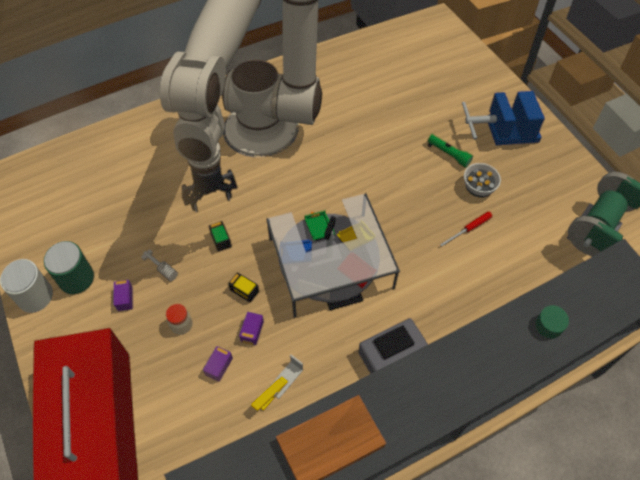

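Emit:
drive_tool(
  plan=[
    [1, [-0.0004, 0.0004, -0.04], -0.5],
    [1, [0, 0, -0.04], 0],
    [1, [0, 0, -0.04], 0],
    [1, [0, 0, -0.02], 0],
    [1, [0, 0, -0.018], 0],
    [1, [0, 0, 0], 0],
    [1, [0, 0, 0], 0],
  ],
)

```text
time: 14.4
ee_pos: [0.3547, -0.2869, 0.0373]
tcp_rot: [-177.4, 0.1, 177.2]
wrist_force: [0.1, -0.1, -0.2]
opening: 0.0853
```

Emit:
drive_tool(
  plan=[
    [0, [0, 0, 0], 0],
    [0, [0, 0, 0], 0],
    [0, [0, 0, 0], 0],
    [0, [0, 0, 0], 0],
    [0, [0, 0, 0], 0],
  ],
)

```text
time: 15.02
ee_pos: [0.3545, -0.2868, 0.0372]
tcp_rot: [-177.4, 0.1, 177.2]
wrist_force: [-1.2, 0.3, 6.2]
opening: 0.0456
```

Emit:
drive_tool(
  plan=[
    [0, [0, 0, 0.02], 0],
    [0, [0, 0, 0.03], 0],
    [0, [0, 0, 0.05], 0],
    [0, [0, 0, 0.05], 0],
    [0, [0, 0, 0], 0],
    [0, [0, 0, 0], 0],
  ],
)

```text
time: 15.78
ee_pos: [0.3539, -0.2862, 0.185]
tcp_rot: [-177.5, -0.0, 177.2]
wrist_force: [1.6, 0.0, -5.3]
opening: 0.0458
```

Run:
```python
from h import *
o=monitor.get_obs();print(o['q'],o['tcp_rot'],o['ee_pos'],o['opening'])
for n in('top','scene'):
    im,d=snap(n,n+'4')
p=proj('scene',o['ee_pos'])[0].astype(int);c=cv2.imread('pics/scene4.png')[max(p[1]-60,0):p[1]+60,p[0]-70:p[0]+70];cv2.imwrite('pics/c4.png',cv2.resize(c,None,fx=4,fy=4,interpolation=2))
```

```text
[-37.75849327 -10.26095849 -12.1876173   86.64339942  -2.09375865
 -34.96640071] [-1.77464869e+02 -2.75851667e-02  1.77181166e+02] [ 0.35387581 -0.2862375   0.18502099] 0.04578898527293924
```

View pics/c4.png

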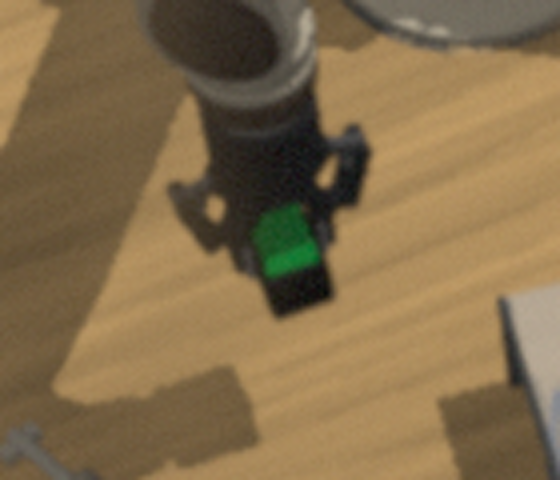

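Emit:
drive_tool(
  plan=[
    [0, [0.0135, 0.0339, 0], -0.9],
    [0, [0.0135, 0.0339, 0], -0.9],
    [0, [0.0135, 0.0339, 0], -0.9],
    [0, [0.0135, 0.0339, 0], -0.9],
    [0, [0.0135, 0.0339, 0], -0.9],
    [0, [0.0135, 0.0339, 0], -0.9],
    [0, [0.0135, 0.0339, 0], -0.9],
    [0, [0.0135, 0.0339, 0], -0.9],
    [0, [0, 0, 0], 0],
    [0, [0, 0, 0], 0],
  ],
)

```text
time: 17.12
ee_pos: [0.4616, -0.0154, 0.1852]
tcp_rot: [-177.4, -0.1, 170.0]
wrist_force: [-0.8, -0.4, -4.0]
opening: 0.0454
```

Run:
```python
from h import *
o=monitor.get_obs();print(o['q'],o['tcp_rot'],o['ee_pos'],o['opening'])
im,d=snap('scene','scene5')
c=cv2.imread('pics/scene5.png')[160:320,240:420];cv2.imwrite('pics/c5.png',cv2.resize(c,None,fx=3.5,fy=3.5,interpolation=2))
```

```text
[-0.44493989 -7.456047   -9.71376633 88.24722217 -2.57517755  9.54607407] [-1.77376778e+02 -7.10341045e-02  1.70018709e+02] [ 0.4616121  -0.0154018   0.18516347] 0.04544705815146005
```

View pics/c5.png

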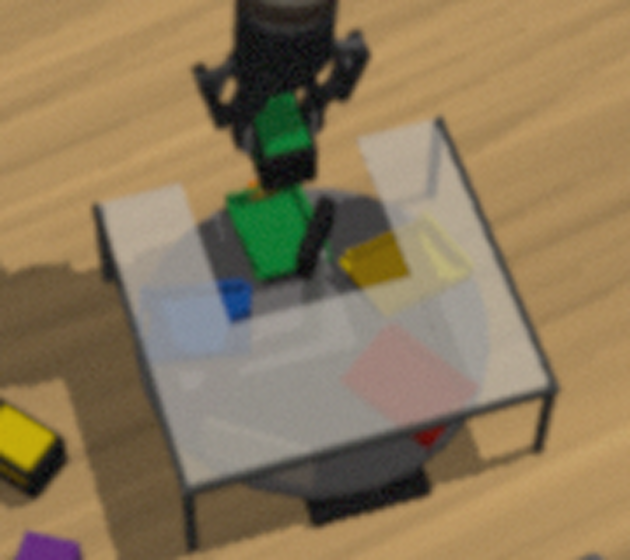

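Emit:
drive_tool(
  plan=[
    [0, [0, 0, -0.035], 0],
    [0, [0, 0, -0.035], 0],
    [0, [0, 0, -0.02], 0],
    [0, [0, 0, -0.007], 0],
    [0, [0, 0, 0], 0],
    [0, [0, 0, 0], 0],
  ],
)

```text
time: 17.92
ee_pos: [0.4627, -0.0155, 0.0904]
tcp_rot: [-177.4, 0.1, 170.0]
wrist_force: [1.6, -0.2, -4.1]
opening: 0.0454
```

Emit:
drive_tool(
  plan=[
    [0, [0, 0, -0.003], 0],
    [0, [0, 0, -0.002], 0],
    [0, [0, 0, 0], 0],
    [0, [0, 0, 0], 0],
  ],
)

```text
time: 18.42
ee_pos: [0.4622, -0.0153, 0.0843]
tcp_rot: [-177.4, 0.0, 170.0]
wrist_force: [0.4, -0.1, -3.2]
opening: 0.0456
```

Emit:
drive_tool(
  plan=[
    [0, [0, 0, -0.002], 0],
    [0, [0, 0, -0.001], 0],
    [0, [0, 0, 0], 0],
    [0, [0, 0, 0], 0],
  ],
)

```text
time: 18.92
ee_pos: [0.4622, -0.0153, 0.0813]
tcp_rot: [-177.4, 0.0, 170.0]
wrist_force: [-1.0, -0.6, -3.6]
opening: 0.0459
```

Emit:
drive_tool(
  plan=[
    [0, [0, 0, -0.0015], 0],
    [0, [0, 0, 0], 0],
    [0, [0, 0, 0], 0],
  ],
)

```text
time: 19.3
ee_pos: [0.4621, -0.0152, 0.0806]
tcp_rot: [-177.4, 0.1, 170.0]
wrist_force: [-5.5, 0.5, 6.1]
opening: 0.0455
```

Contact is made (the upward force appears). Releasing gently.

Emit:
drive_tool(
  plan=[
    [0.6, [0, 0, 0], 0],
    [0.6, [0, 0, 0], 0],
    [1, [0, 0, 0], 0],
    [1, [0, 0, 0], 0],
    [1, [0, 0, 0.04], 0],
    [1, [0, 0, 0.05], 0],
    [1, [0, -0.06, 0.02], 0],
    [1, [0, -0.06, 0], 0],
    [1, [0, -0.06, 0], 0],
    [1, [0, -0.06, 0], 0],
  ],
)

```text
time: 20.55
ee_pos: [0.462, -0.2566, 0.1897]
tcp_rot: [-177.4, 0.1, 170.0]
wrist_force: [0.7, 0.7, 0.7]
opening: 0.0855
```

```bash
cat >> h.py <<'E'
AX=np.array([.5566,-.0318]);YAW=np.radians(-10.)
def stand(W):
    d=W[...,:2]-AX;c,s=np.cos(YAW),np.sin(YAW);return np.stack([d[...,0]*c+d[...,1]*s,-d[...,0]*s+d[...,1]*c,W[...,2]],-1)
def docked(n,d):
    S=stand(cloud(n,d));th=.22
    X=S[...,0]+.095;Z=S[...,2]-.036
    x=X*np.cos(th)+Z*np.sin(th);z=-X*np.sin(th)+Z*np.cos(th);y=S[...,1]
    m=(abs(x)<.06)&(abs(y)<.045)&(z>.034)&(z<.058)
    P=np.c_[x[m],y[m],z[m]];A=np.c_[P[:,:2],np.ones(len(P))]
    f=np.linalg.lstsq(A,P[:,2],rcond=None)[0]
    c,s,a=cv2.minAreaRect((P[:,:2]*1000).astype(np.float32))
    print(n,len(P),'plane',f.round(4),'rect',np.round(c,1),np.round(s,1),round(a,1),'x pct',np.percentile(P[:,0],[1,99]).round(4),'y',np.percentile(P[:,1],[1,99]).round(4))
E
python3 - <<'E'
from h import *
print(monitor.get_obs()['ee_pos'])
L=[]
for n,r in(('top',(150,300,240,400)),('scene',(180,330,250,410))):
    im,d=snap(n,n+'6');docked(n,d);L.append(cv2.resize(im[r[0]:r[1],r[2]:r[3],::-1],(400,400),interpolation=2))
cv2.imwrite('pics/c6.png',np.hstack(L))
E
```

```text
[ 0.46197363 -0.25658177  0.18971389]
top 503 plane [ 0.0008 -0.0178  0.0447] rect [-0.4 -0.2] [46.3 76.7] 90.0 x pct [-0.0381  0.0372] y [-0.0231  0.022 ]
scene 341 plane [-0.0427  0.0525  0.0459] rect [-0.3 -0.7] [84.7 48. ] 0.2 x pct [-0.0386  0.0402] y [-0.0237  0.0222]
```

View pics/c6.png

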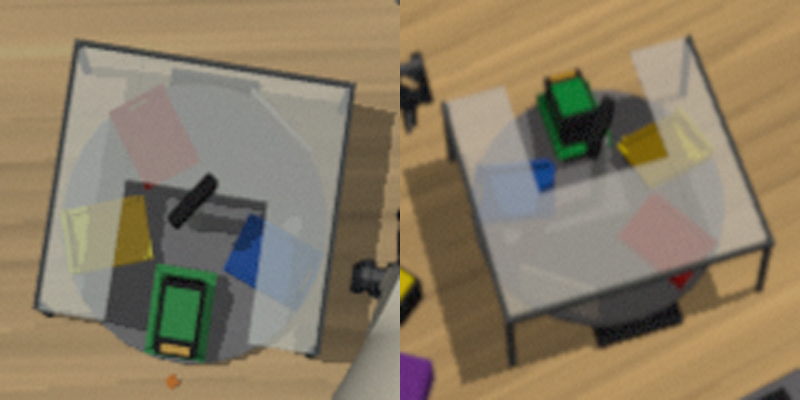

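Emit:
drive_tool(
  plan=[
    [1, [0, 0.06, 0], 0],
    [1, [0, 0.06, 0], 0],
    [1, [0, 0.06, 0], 0],
    [1, [0, 0.06, 0], 0],
    [1, [0, 0.0012, -0.03], 0],
    [1, [0, 0, -0.04], 0],
    [1, [0, 0, -0.035], 0],
    [1, [0, 0, 0], 0],
    [1, [0, 0, 0], 0],
  ],
)

```text
time: 21.78
ee_pos: [0.4627, -0.0132, 0.086]
tcp_rot: [-177.4, 0.1, 170.0]
wrist_force: [0.8, 0.0, 0.4]
opening: 0.0853
```

Emit:
drive_tool(
  plan=[
    [0, [0, 0, 0], 0],
    [0, [0, 0, 0], 0],
    [0, [0, 0, 0], 0],
    [0, [0, 0, 0], 0],
    [0, [-0.002, 0.0004, -0.0004], 0],
    [0, [-0.002, 0.0003, -0.0004], 0],
    [0, [0, 0, 0], 0],
    [0, [0, 0, 0], 0],
  ],
  grip_force=20,
)

```text
time: 22.78
ee_pos: [0.4617, -0.0133, 0.0863]
tcp_rot: [-177.4, 0.6, 169.9]
wrist_force: [11.9, -4.9, 5.3]
opening: 0.0457
```

Emit:
drive_tool(
  plan=[
    [1, [0, 0, 0], 0],
    [1, [0, 0, 0], 0],
    [1, [0, 0, 0], 0],
    [1, [0, 0, 0.05], 0],
    [1, [0, 0, 0.05], 0],
    [1, [0, -0.06, 0.02], 0],
    [1, [0, -0.06, 0.02], 0],
    [1, [0, -0.06, 0.02], 0],
    [1, [0, -0.06, 0], 0],
  ],
  grip_force=40,
)

```text
time: 23.9
ee_pos: [0.4583, -0.2526, 0.2446]
tcp_rot: [-177.4, 0.2, 170.0]
wrist_force: [1.5, 0.6, -0.6]
opening: 0.0851
```

Run:
```python
from h import *
o=monitor.get_obs();print(o['ee_pos'],o['tcp_rot'])
for n,r in(('top',(150,300,240,400)),('scene',(180,330,250,410))):
    im,d=snap(n,n+'7');docked(n,d)
    packs(n,im,cloud(n,d),{'y':(.541,-.291)})
```

```text
[ 0.4582667  -0.25258868  0.24462589] [-177.37657198    0.17747002  169.99359667]
top 503 plane [0.01   0.0027 0.0447] rect [-1.3  1. ] [46.  76.8] 89.6 x pct [-0.0384  0.0369] y [-0.0215  0.0235]
top y (array([0., 0.]), array([0., 0.]), np.float32(0.0), 0) [nan nan nan]
scene 331 plane [-0.0398  0.0276  0.046 ] rect [-0.2  0.3] [46.  83.7] 89.2 x pct [-0.0395  0.0381] y [-0.0222  0.0231]
scene y (array([ 0.54068622, -0.29372656]), array([76.62588501, 45.30173492]), np.float32(29.504145), 318) [ 0.5422 -0.2935  0.0453]h.py:25: RuntimeWarning: Mean of empty slice.
  print(tag,n,rect(W,m),W[m].mean(0).round(4))
  ret = um.true_divide(
```

Emit:
drive_tool(
  plan=[
    [1, [0.0164, 0.0368, 0], -6],
    [1, [0.0164, 0.0368, 0], -6],
    [1, [0.0164, 0.0368, 0], -6],
    [1, [0.0164, 0.0368, 0], -6],
    [1, [0.0164, 0.0368, 0], -6],
    [1, [0.0164, 0.0368, 0], -6],
    [1, [0, 0, 0], 0],
    [1, [0, 0, 0], 0],
  ],
)

```text
time: 25.0
ee_pos: [0.5563, -0.0295, 0.2428]
tcp_rot: [-177.4, 0.0, 134.1]
wrist_force: [-0.2, 0.3, 0.2]
opening: 0.085
```

Emit:
drive_tool(
  plan=[
    [1, [0.0004, -0.0023, -0.02], 0],
    [1, [0, 0, -0.03], 0],
    [1, [0, 0, -0.018], 0],
    [1, [0, 0, 0], 0],
    [0, [0, 0, 0], 0],
    [0, [0, 0, 0], 0],
    [0, [0, 0, 0], 0],
    [0, [0, 0, 0], 0],
    [0, [0, 0, 0], 0],
    [0, [0, 0, 0], 0],
  ],
)

```text
time: 26.25
ee_pos: [0.5573, -0.0319, 0.1755]
tcp_rot: [-177.5, 0.1, 134.0]
wrist_force: [0.2, -0.0, 3.6]
opening: 0.014
```

Emit:
drive_tool(
  plan=[
    [0, [0, 0, 0], 4],
    [0, [0, 0, 0], 8],
    [0, [0, 0, 0], 8],
    [0, [0, 0, 0], 8],
    [0, [0, 0, 0], 8],
    [0, [0, 0, 0], 8],
    [0, [0, 0, 0], 8],
    [0, [0, 0, 0], 8],
    [0, [0, 0, 0], 8],
    [0, [0, 0, 0], 4],
  ],
)

```text
time: 27.5
ee_pos: [0.557, -0.0319, 0.1755]
tcp_rot: [-177.4, 0.1, -153.8]
wrist_force: [-0.4, 0.7, 5.4]
opening: 0.0137
```

Emit:
drive_tool(
  plan=[
    [0, [0, 0, 0], 0],
    [0, [0, 0, 0], 0],
    [1, [0, 0, 0], 0],
    [1, [0, 0, 0], 0],
    [1, [0, 0, 0], 0],
    [1, [0, 0, 0], 0],
    [1, [0, 0, 0.05], 0],
    [1, [0, 0, 0.05], 0],
    [1, [0, 0, 0], 0],
    [1, [0, 0, 0], 0],
  ],
)

```text
time: 28.75
ee_pos: [0.557, -0.0321, 0.2745]
tcp_rot: [-177.4, 0.0, -154.0]
wrist_force: [0.7, 0.2, -1.2]
opening: 0.0854
```

Run:
```python
from h import *
o=monitor.get_obs();print(o['ee_pos'],o['tcp_rot'],o['q'][5])
for n in('top','scene'):
    im,d=snap(n,n+'8');packs(n,im,cloud(n,d),{'y':(.541,-.291)})
```

```text
[ 0.55700706 -0.03208472  0.27452747] [-1.77417865e+02  2.52399439e-02 -1.54022507e+02] -28.231485324218195
top y (array([ 0.54094214, -0.29177045]), array([74.99572754, 47.45754242]), np.float32(29.273523), 411) [ 0.5395 -0.2908  0.0442]
scene y (array([ 0.54044861, -0.29304724]), array([76.2756958 , 46.16998672]), np.float32(30.51579), 314) [ 0.5415 -0.293   0.0452]
```

View pics/scene8.png

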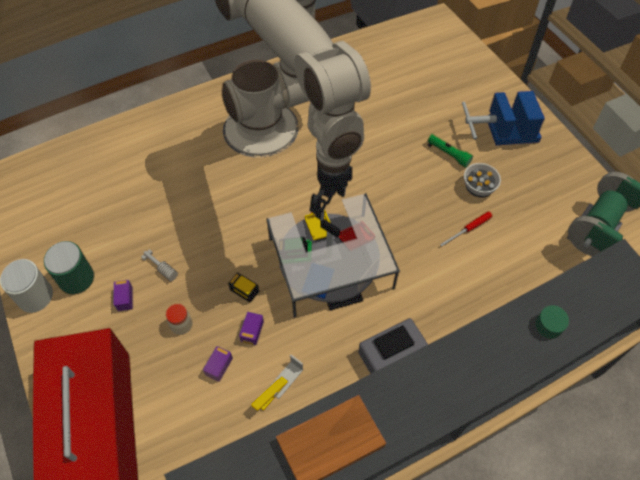

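Emit:
drive_tool(
  plan=[
    [1, [-0.0032, -0.052, 0], 0.8],
    [1, [-0.0032, -0.052, 0], 0.7],
    [1, [-0.0032, -0.052, 0], 0.7],
    [1, [-0.0032, -0.052, 0], 0.7],
    [1, [-0.0034, -0.052, 0], 0.7],
    [1, [0, 0, -0.05], 0],
    [1, [0, 0, -0.05], 0],
    [1, [0, 0, -0.04], 0],
    [1, [0, 0, 0], 0],
    [1, [0, 0, 0], 0],
  ],
)

```text
time: 30.1
ee_pos: [0.5411, -0.2922, 0.1364]
tcp_rot: [-177.4, 0.1, -150.4]
wrist_force: [0.5, -0.4, 1.3]
opening: 0.085
```

Emit:
drive_tool(
  plan=[
    [1, [0, 0, -0.04], 0],
    [1, [0, 0, -0.04], 0],
    [1, [0, 0, -0.019], 0],
    [1, [0, 0, 0], 0],
    [1, [0, 0, 0], 0],
    [0, [0, 0, 0], 0],
    [0, [0, 0, 0], 0],
    [0, [0, 0, 0], 0],
    [0, [0, 0, 0], 0],
    [0, [0, 0, 0], 0],
  ],
)

```text
time: 31.35
ee_pos: [0.5412, -0.2923, 0.0373]
tcp_rot: [-177.3, 0.1, -150.4]
wrist_force: [-0.7, 0.9, 6.0]
opening: 0.0457
```

Emit:
drive_tool(
  plan=[
    [0, [0, 0, 0.03], 0],
    [0, [0, 0, 0.04], 0],
    [0, [0, 0, 0.05], 0],
    [0, [0, 0, 0.03], 0],
    [0, [0, 0, 0], 0],
    [0, [0, 0, 0], 0],
  ],
)

```text
time: 32.1
ee_pos: [0.5403, -0.2918, 0.1839]
tcp_rot: [-177.5, -0.0, -150.4]
wrist_force: [0.5, -0.8, -4.3]
opening: 0.0453
```

Emit:
drive_tool(
  plan=[
    [0, [-0.0261, 0.0346, 0], -5],
    [0, [-0.0261, 0.0346, 0], -5],
    [0, [-0.0261, 0.0346, 0], -5],
    [0, [0, 0.0346, 0], -5],
    [0, [0, 0.0346, 0], -5],
    [0, [0, 0.0346, 0], -5],
    [0, [0, 0.0346, 0], -5],
    [0, [0, 0.0348, 0], -4.6],
    [0, [0, 0, 0], 0],
    [0, [0, 0, 0], 0],
  ],
)

```text
time: 33.35
ee_pos: [0.4619, -0.0152, 0.1846]
tcp_rot: [-177.4, -0.1, 170.0]
wrist_force: [-0.0, -0.6, -4.6]
opening: 0.0452
```

Run:
```python
from h import *
o=monitor.get_obs();print(o['q'],o['tcp_rot'],o['ee_pos'],o['opening'])
im,d=snap('scene','scene9')
c=cv2.imread('pics/scene9.png')[160:320,240:420];cv2.imwrite('pics/c9.png',cv2.resize(c,None,fx=3.5,fy=3.5,interpolation=2))
```

```text
[-0.41734767 -7.40409901 -9.73322348 88.18573269 -2.5735734   9.5437681 ] [-1.77376721e+02 -8.11840392e-02  1.70048590e+02] [ 0.46194584 -0.01517451  0.18456518] 0.04524617247573996
```

View pics/c9.png

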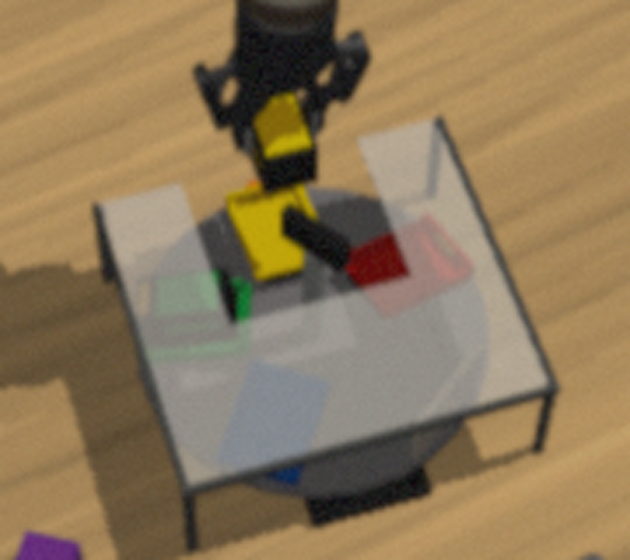

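Emit:
drive_tool(
  plan=[
    [0, [0, 0, -0.035], 0],
    [0, [0, 0, -0.035], 0],
    [0, [0, 0, -0.02], 0],
    [0, [0, 0, -0.01], 0],
    [0, [0, 0, -0.003], 0],
    [0, [0, 0, 0], 0],
    [0, [0, 0, 0], 0],
  ],
)

```text
time: 34.28
ee_pos: [0.463, -0.0151, 0.0839]
tcp_rot: [-177.4, 0.1, 170.0]
wrist_force: [0.4, -0.6, -3.2]
opening: 0.0458
```

Emit:
drive_tool(
  plan=[
    [0, [0, 0, -0.0015], 0],
    [0, [0, 0, 0], 0],
    [0, [0, 0, 0], 0],
  ],
)

```text
time: 34.65
ee_pos: [0.4625, -0.015, 0.0816]
tcp_rot: [-177.4, 0.1, 170.0]
wrist_force: [-0.1, -0.6, -4.3]
opening: 0.0457
```

Emit:
drive_tool(
  plan=[
    [0, [-0.0005, 0, -0.0015], 0],
    [0, [0, 0, 0], 0],
    [0.6, [0, 0, 0], 0],
    [0.6, [0, 0, 0], 0],
    [1, [0, 0, 0.003], 0],
    [1, [0, 0, 0.003], 0],
    [1, [0, 0, 0], 0],
    [1, [0, 0, 0], 0],
  ],
)

```text
time: 35.65
ee_pos: [0.462, -0.0151, 0.086]
tcp_rot: [-177.4, 0.0, 170.0]
wrist_force: [0.1, 0.5, -0.1]
opening: 0.0856
```

Emit:
drive_tool(
  plan=[
    [0, [0, 0, 0], 0],
    [0, [0, 0, 0], 0],
    [0, [0, 0, 0], 0],
    [0, [0, 0, 0], 0],
    [0, [-0.002, 0.0004, -0.0004], 0],
    [0, [-0.002, 0.0003, -0.0004], 0],
    [0, [0, 0, 0], 0],
    [0, [0, 0, 0], 0],
  ],
  grip_force=20,
)

```text
time: 36.65
ee_pos: [0.4603, -0.0148, 0.0865]
tcp_rot: [-177.4, 0.4, 170.0]
wrist_force: [9.1, -3.0, 2.6]
opening: 0.0458
```

Emit:
drive_tool(
  plan=[
    [1, [0, 0, 0], 0],
    [1, [0, 0, 0], 0],
    [1, [0, 0, 0], 0],
    [1, [0, 0, 0.05], 0],
    [1, [0, 0, 0.05], 0],
    [1, [0, -0.06, 0.02], 0],
    [1, [0, -0.06, 0.02], 0],
    [1, [0, -0.06, 0.02], 0],
    [1, [0, -0.06, 0], 0],
  ],
  grip_force=40,
)

```text
time: 37.78
ee_pos: [0.4581, -0.2543, 0.2462]
tcp_rot: [-177.4, 0.2, 170.0]
wrist_force: [0.3, 0.6, 0.1]
opening: 0.0856
```

Run:
```python
from h import *
o=monitor.get_obs();print(o['ee_pos'],o['tcp_rot'])
L=[]
for n,r in(('top',(150,300,240,400)),('scene',(180,330,250,410))):
    im,d=snap(n,n+'10');docked(n,d);L.append(cv2.resize(im[r[0]:r[1],r[2]:r[3],::-1],(400,400),interpolation=2))
cv2.imwrite('pics/c10.png',np.hstack(L))
```

```text
[ 0.45808291 -0.25431461  0.24619899] [-177.37200778    0.18877051  169.99097774]
top 501 plane [-0.0089  0.0196  0.0447] rect [-1.3 -0.7] [46.1 76. ] 89.6 x pct [-0.0373  0.0363] y [-0.0234  0.0217]
scene 281 plane [-0.0243  0.0508  0.0462] rect [-1.7 -1.3] [78.  47.7] 1.6 x pct [-0.04    0.0365] y [-0.0238  0.022 ]
```

View pics/c10.png

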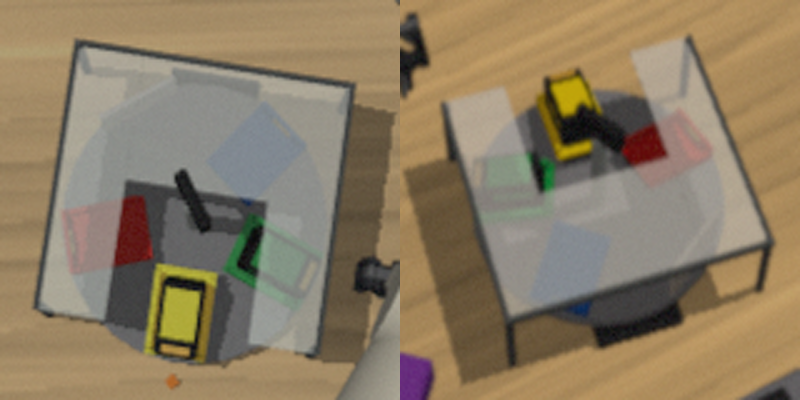

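Emit:
drive_tool(
  plan=[
    [1, [0.0164, 0.037, 0], 6],
    [1, [0.0164, 0.037, 0], 6],
    [1, [0.0164, 0.037, 0], 6],
    [1, [0.0164, 0.037, 0], 6],
    [1, [0.0164, 0.037, 0], 6],
    [1, [0.0164, 0.037, 0], 6],
    [1, [0, 0, 0], 0],
    [1, [0, 0, 0], 0],
  ],
)

```text
time: 38.88
ee_pos: [0.556, -0.03, 0.2443]
tcp_rot: [-177.4, -0.0, -154.0]
wrist_force: [-0.1, -0.6, -0.6]
opening: 0.0852
```

Emit:
drive_tool(
  plan=[
    [1, [0.0007, -0.0019, -0.02], 0],
    [1, [0, 0, -0.03], 0],
    [1, [0, 0, -0.019], 0],
    [1, [0, 0, 0], 0],
    [0, [0, 0, 0], 0],
    [0, [0, 0, 0], 0],
    [0, [0, 0, 0], 0],
    [0, [0, 0, 0], 0],
    [0, [0, 0, 0], 0],
    [0, [0, 0, 0], 0],
  ],
)

```text
time: 40.12
ee_pos: [0.5571, -0.0318, 0.176]
tcp_rot: [-177.4, 0.1, -154.0]
wrist_force: [-1.8, 0.7, 4.7]
opening: 0.014
```

Emit:
drive_tool(
  plan=[
    [0, [0, 0, 0], 4],
    [0, [0, 0, 0], 8],
    [0, [0, 0, 0], 8],
    [0, [0, 0, 0], 8],
    [0, [0, 0, 0], 8],
    [0, [0, 0, 0], 8],
    [0, [0, 0, 0], 8],
    [0, [0, 0, 0], 8],
    [0, [0, 0, 0], 8],
    [0, [0, 0, 0], 4],
  ],
)

```text
time: 41.38
ee_pos: [0.5569, -0.032, 0.176]
tcp_rot: [-177.4, 0.0, -81.8]
wrist_force: [-1.9, 1.8, 7.0]
opening: 0.0141
```

Emit:
drive_tool(
  plan=[
    [0, [0, 0, 0], 0],
    [0, [0, 0, 0], 0],
    [1, [0, 0, 0], 0],
    [1, [0, 0, 0], 0],
    [1, [0, 0, 0], 0],
    [1, [0, 0, 0], 0],
  ],
)

```text
time: 42.12
ee_pos: [0.5571, -0.0322, 0.1754]
tcp_rot: [-177.4, 0.0, -82.0]
wrist_force: [0.0, 0.7, -0.3]
opening: 0.0843
```

Emit:
drive_tool(
  plan=[
    [0, [0, 0, 0], 0],
    [0, [0, 0, 0], 0],
    [0, [0, 0, 0], 0],
    [0, [0, 0, 0], 0],
    [0, [0, 0, 0], 0],
    [0, [0, 0, 0], 0],
  ],
)

```text
time: 42.88
ee_pos: [0.5569, -0.0322, 0.1757]
tcp_rot: [-177.4, 0.0, -82.0]
wrist_force: [-0.1, -0.3, 3.8]
opening: 0.0139
```

Emit:
drive_tool(
  plan=[
    [0, [0, 0, 0], 4],
    [0, [0, 0, 0], 8],
    [0, [0, 0, 0], 8],
    [0, [0, 0, 0], 8],
    [0, [0, 0, 0], 8],
    [0, [0, 0, 0], 8],
    [0, [0, 0, 0], 8],
    [0, [0, 0, 0], 8],
    [0, [0, 0, 0], 8],
    [0, [0, 0, 0], 3],
  ],
)

```text
time: 44.12
ee_pos: [0.5572, -0.0323, 0.1757]
tcp_rot: [-177.5, 0.0, -10.8]
wrist_force: [-0.7, 0.7, 3.0]
opening: 0.0136
```

Emit:
drive_tool(
  plan=[
    [0, [0, 0, 0], 0],
    [0, [0, 0, 0], 0],
    [1, [0, 0, 0], 0],
    [1, [0, 0, 0], 0],
    [1, [0, 0, 0], 0],
    [1, [0, 0, 0], 0],
    [1, [0, 0, 0.05], 0],
    [1, [0, 0, 0.05], 0],
    [1, [-0.03, -0.05, 0], 0],
    [1, [-0.03, -0.05, 0], 0],
  ],
)

```text
time: 45.38
ee_pos: [0.5021, -0.1098, 0.2761]
tcp_rot: [-178.5, -0.0, -13.1]
wrist_force: [0.9, -0.4, 0.2]
opening: 0.0854
```

Emit:
drive_tool(
  plan=[
    [1, [-0.03, -0.05, 0], 0],
    [1, [-0.03, -0.05, 0], 0],
    [1, [-0.03, -0.05, 0], 0],
    [1, [0, -0.05, 0], 0],
    [1, [0, 0, 0], 0],
    [1, [0, 0, 0], 0],
  ],
)

```text
time: 46.12
ee_pos: [0.4496, -0.1977, 0.2755]
tcp_rot: [176.6, 0.2, -22.0]
wrist_force: [0.2, -0.4, 0.3]
opening: 0.0851
```

Run:
```python
from h import *
o=monitor.get_obs();print(o['ee_pos'],o['tcp_rot'],o['q'],o['time'])
for n in('top','scene'):
    im,d=snap(n,n+'11');W=cloud(n,d);S=stand(W)
    m=(np.hypot(S[...,0],S[...,1])<.05)&(W[...,2]>.172)&(W[...,2]<.2);print('bar',rect(W,m))
    m=(abs(S[...,0]+.133)<.03)&(abs(S[...,1])<.06)&(abs(S[...,2]-.082)<.006);print('panel',rect(S,m))
a=cv2.imread('pics/top11.png')[150:300,240:400];b=cv2.imread('pics/scene11.png')[180:330,250:410]
cv2.imwrite('pics/c11.png',np.hstack([cv2.resize(q,(400,400),interpolation=2) for q in(a,b)]))
```

```text
[ 0.44964177 -0.1976821   0.27547178] [ 1.76640672e+02  1.76187756e-01 -2.19919468e+01] [ -21.93446875   -2.4044173     4.99213062   97.57610945   -3.35914945
 -179.94242331] 46.125
bar (array([ 0.55629645, -0.03183568]), array([13.76810265, 58.97518539]), np.float32(-10.720103), 135)
panel (array([-0.13260043,  0.0009901 ]), array([87.79946899,  6.3099184 ]), np.float32(89.59357), 77)
bar (array([ 0.5546673 , -0.03108153]), array([15.82397747, 64.50609589]), np.float32(-10.397056), 120)
panel (array([-0.13488881,  0.00165425]), array([87.64213562, 14.64215851]), np.float32(87.99524), 88)
```

View pics/c11.png

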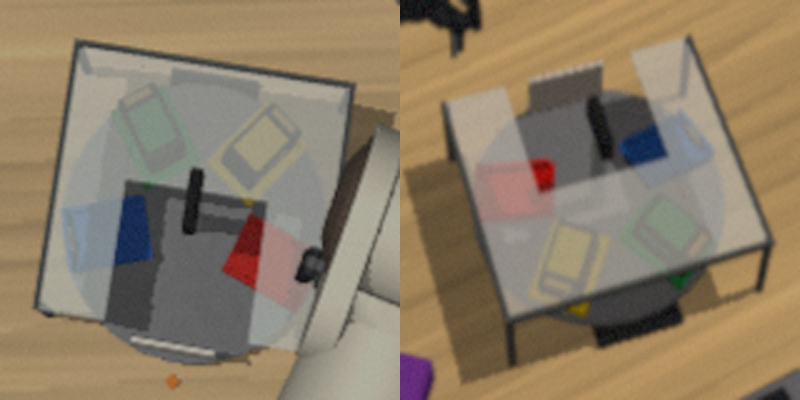

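View pics/scene11.png

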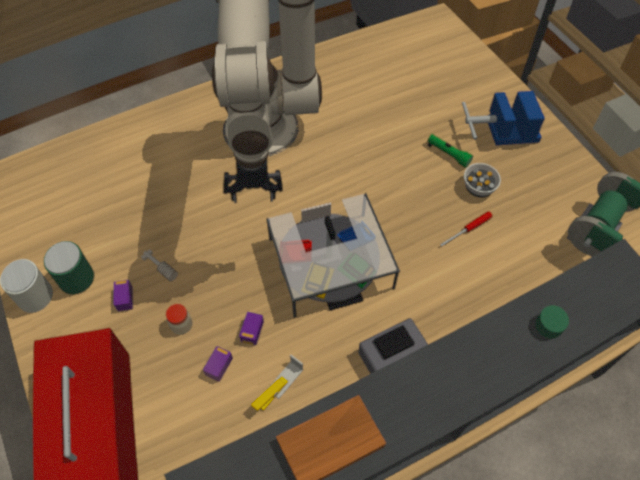

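View pics/top11.png

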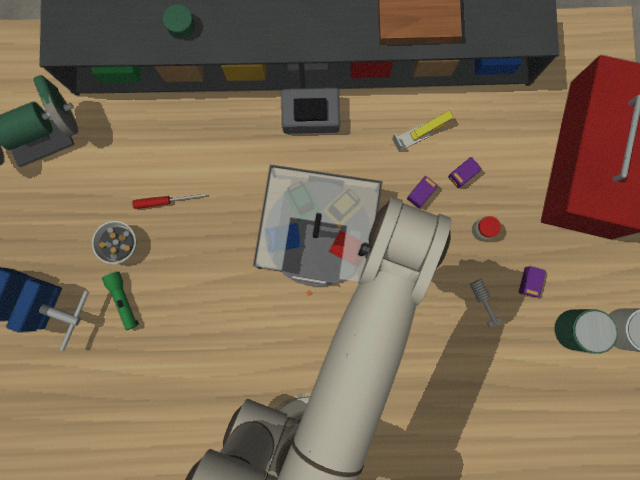

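Both packs sit squarely on their docks under the cover, the panel is at the front, the other items haven't moved and the arm is clear. Handing in.

```bash
python3 -c "
from h import *
print(job.job_done())"
```

```text
the job is handed in; nothing more can be done
None
```

The job is handed in at about 46 s of the 210 s limit. Only the green and yellow packs were on the bench; neither camera showed a red or blue one.

- **What I did:** I twisted the hub +72° five times in all. The green pack went on after two twists and the yellow after a third; two more brought the white panel back to the front. I pulled each pack lightly against the outer lip after releasing it.
- **Packs:** When last at the front, both lay flat in their dock frames with the contacts outward. The top camera put each at x ≈ -1.3 mm, with y ≈ +1 mm for green and -0.7 mm for yellow. After the last twists I only saw them through the cover, where both still looked seated.
- **Panel:** The top camera put its middle 132.6 mm out (133 mm expected) and 1 mm to the side. The hub bar read -10.7° and -10.4°, against a stand yaw of about -10°.
- **Bystanders and arm:** The other items look unmoved, and the gripper was open and touching nothing.
- **Disagreements:** The scene camera is coarser and differed from the top one. It put the green pack at x ≈ -0.2 mm, tilted both pack planes by 2 to 3°, and read the panel 2 mm further out.
- **Tool tilt:** The last joint's range limit left the tool tilted about 2.6° for most of the run and about 3.4° the other way at the end. I saw no effect on the grasps or placings.

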